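# Reassemble the tilted decorating wheel

### The arm

A 7-joint arm with a two-finger parallel gripper is mounted at the origin on the work surface; the furniture and walls round the work are solid. World frame = base frame: x ahead of the robot, y to its left, z up, the work surface at z = 0. Lengths are in m, angles in rad, forces in N, time in s.
With the tool pointing down it reaches from about 0.425 to 0.95 m from the base axis. Payload 4.7 kg.
Tool frame: the origin (TCP) lies at the very end of the fingers, on their centre line; the grasp point (between the pads) lies 19 mm behind it (bot.grip_point_offset is the distance from the TCP to the grasp point, in m); x points along the fingers, z is the direction in which the jaws open and shut, and the axes are right-handed (so a half turn about x gives the same grasp; the last joint's range is limited). The gripper opens to 85 mm and grips with 20 to 120 N. Pads are 22 mm wide; open, the fingers measure 114 mm over their backs; the gripper's body (76 mm by 85 mm) begins 54 mm behind the grasp point. The pads swing forward as they close: fully open they stand 13 mm farther back than shut.
Start: joints at [-1.229, 0.469, -0.049, 1.532, 0.024, 1.141, -0.082], TCP at [0.245, 0.629, 0.231] pointing down, gripper open.
Joint ranges: [-2.59, 2.59], [-0.33, 1.99], [-1.39, 1.29], [0.1, 2.45], [-1.04, 4.18], [0.21, 1.99], [-2.66, 2.66]. Speed limits (rad/s): [2.57, 2.57, 3.14, 3.14, 3.14, 3.14, 3.14].

### API

Orientations are given as a rotation vector (axis times angle).
In Python, from plant import bot, let_go, grasp, kinematics, cams, job gives the robot as it stands. Calls block until the motion is done:
- bot.movep(position, orientation): joint-space move of the TCP to a pose.
- bot.line_to(position, velocity=0.15, orientation=None, guard=None): straight line of the TCP; orientation=None keeps the orientation; velocity is the mean speed in m/s. With guard (N) it stops when the force on the tool has changed by that much, and returns True; else False.
- bot.goto_joints(angles): joint-space move.
- let_go() and grasp(force=None): open the fingers fully, or close them until they stop; force is the grip in N (None keeps the last).
- bot.sleep(seconds).
- kinematics.solve_ik(position, orientation): joint angles nearest the present ones, or None.
- bot.get_obs(): the state.
- cams.get_image(name): name is "scene" or "top" or "wrist"; returns a dict with "image" (480x640x3 uint8, blue, green, red), "range_z" (480x640 float32, m along the optical axis (not along the pixel's ray), 0 where there is no reading), "fx", "fy", "cx", "cy" (pixels), "R" (3x3) and "t" (3): a world point X has camera coordinates R X + t. Camera axes: x right, y down, z forward; pixel columns grow to the right and rows downward; lengths in m; the calibration is good to about 2 mm. A picture is of the moment at which its call begins.
A pose or a line that the arm cannot do raises bot.PlanningError and nothing moves.
- job.sign_off(): hands the job in, once; it reports no verdict.
The state is a dict: "clock": time; "joint_positions": joint angles; "qvel": joint speeds; "effort": joint torques, N m; "tcp_pos": TCP position; "eef_rot": TCP orientation; "ft_force": force on the tool from outside, world axes, zero at the start; "moment": the same for the moment, N m; "finger_gap": finger opening in m.
Only numpy, scipy, OpenCV 4.12 (cv2) and the standard library are available. Lean on these libraries where they do the work, as an engineer would, in place of code of your own. Each camera call takes 0.05 s, during which the arm holds its last target.

### The job

Put the tilt-head decorating wheel back together on its leaning spindle: first the metal sleeve, seated against the collar; then the wooden wheel head, flat side down on the sleeve and hub outward; last the wooden cap over the spindle's end, fully down on the hub. Each part must be fully home before the next goes on; let go of everything, and leave the other things on the table where they are.

Things in the scene. Friction and masses are not known exactly. Their poses are not given: they have to be found in the camera images.
- stand: the fixed stand that carries the spindle: a grey round foot 100 mm across, a post and a knuckle with a small clamp lever, about 80 mm high; nothing on it moves. Origin: centre of the foot's underside
- spindle: fixed steel spindle on the stand, 10 mm thick, 56 mm long, its last 6 mm tapering to 5 mm. Origin: on its axis, on the face of the 30 mm collar at its foot where the sleeve seats, about 83 mm above the table; z points outward along the spindle to its free end and leans 30 degrees from vertical, roughly away from the robot (toward the seats); y is level
- sleeve: plain aluminium sleeve, open at both ends, 34 mm outside diameter, 15 mm bore, 22 mm high, standing on the table; either end may go first. Origin: centre of its underside, z along its axis (up). 60 g or so. Seated, its underside lies on the collar
- sleeve_mid (a point): centre of the sleeve: the point on its axis halfway up, 11 mm from either end
- wheel: pale wooden wheel head: a disc 96 mm in diameter and 7 mm thick with a hub 32 mm in diameter standing 15 mm above it (22 mm in all), 15 mm bore right through; lies on the table, hub up. Origin: centre of the flat underside, z along its axis toward the hub. About 120 g. Seated on the sleeve, its underside is 22 mm above the collar along the spindle
- cap: wooden round cap with a bevelled top, 30 mm in diameter and 28 mm high (straight sides up to 21 mm), blind bore 15 mm wide and 15 mm deep in its underside; stands on the table bore down. Origin: centre of the underside, z along its axis toward the closed top. About 50 g. Seated on the hub, its underside is 44 mm from the collar along the spindle, whose last 12 mm are inside it
- clay_ring: unfired grey clay ring, about 52 mm across and 30 mm high; a bystander. Origin: centre of its underside
- ring_cutter: tin ring cutter, 48 mm across and 22 mm high; a bystander. Origin: centre of its underside
- test_tile: small glazed test tile, 34 x 50 x 9 mm; a bystander. Origin: centre of its underside

How it is judged:
On the way, in this order (a step that is already met when the one before it is completed fails the run):
1. the sleeve alone is seated on the spindle, against the collar, with the cap and wheel still off (z of sleeve_mid in the frame of spindle between 0.008 and 0.014 m and x of sleeve_mid in the frame of spindle between -0.005 and 0.005 m and y of sleeve_mid in the frame of spindle between -0.005 and 0.005 m and angle between the z axis of sleeve and the z axis of spindle, either way round below 0.12 rad and distance between each of wheel, cap and spindle above 0.08 m), for 0.2 s.
2. the wheel head is seated on the sleeve, hub outward, with the cap still off (z of sleeve_mid in the frame of spindle between 0.008 and 0.014 m and x of sleeve_mid in the frame of spindle between -0.005 and 0.005 m and y of sleeve_mid in the frame of spindle between -0.005 and 0.005 m and angle between the z axis of each of sleeve, wheel and the z axis of spindle, either way round below 0.12 rad and z of wheel in the frame of spindle between 0.019 and 0.025 m and x of wheel in the frame of spindle between -0.005 and 0.005 m and y of wheel in the frame of spindle between -0.005 and 0.005 m and distance between cap and spindle above 0.065 m), for 0.2 s.
At the end, for the whole second after the job is handed in: Sleeve on the collar, wheel head on the sleeve (hub outward) and cap on the hub, each within 3 mm of its seat along the spindle, within 5 mm across it and within 0.12 rad of its direction, all at rest and released (z of sleeve_mid in the frame of spindle between 0.008 and 0.014 m and x of sleeve_mid in the frame of spindle between -0.005 and 0.005 m and y of sleeve_mid in the frame of spindle between -0.005 and 0.005 m and angle between the z axis of each of sleeve, wheel, cap and the z axis of spindle, either way round below 0.12 rad and z of wheel in the frame of spindle between 0.019 and 0.025 m and x of wheel in the frame of spindle between -0.005 and 0.005 m and y of wheel in the frame of spindle between -0.005 and 0.005 m and z of cap in the frame of spindle between 0.041 and 0.047 m and x of cap in the frame of spindle between -0.005 and 0.005 m and y of cap in the frame of spindle between -0.005 and 0.005 m and linear speed of each of sleeve, wheel, cap below 0.02 m/s); the robot touches nothing.
It fails at once if the clay ring is moved more than 30 mm (distance of clay_ring from where it was at the start of the episode above 0.03 m).
It fails at once if the ring cutter is moved more than 30 mm (distance of ring_cutter from where it was at the start of the episode above 0.03 m).
It fails at once if the test tile is moved more than 30 mm (distance of test_tile from where it was at the start of the episode above 0.03 m).
It also fails if it takes over 72 s, if anything falls off the work surface, if the arm or the gripper's body presses on something with over 40 N, if the wrist force passes 120 N, or if a joint passes its speed limit or range.

## Working session

There is one attempt and no reset: what is moved stays moved. The work goes in short steps, each a Python script; the robot and the scene stay as the last script left them, time stands still between calls to the robot, and variables do not carry over. Pictures are saved under pics/ and viewed, and the job is handed in when it is done.

```bash
ls; mkdir -p pics; python3 - <<'E'
from plant import bot,cams
import cv2,numpy as np,pickle
o=bot.get_obs();print(o)
for n in["scene","top","wrist"]:
    d=cams.get_image(n);cv2.imwrite(f"pics/{n}0.png",d["image"]);pickle.dump(d,open(f"{n}0.pkl","wb"))
    print(n,d["fx"],d["fy"],d["cx"],d["cy"],d["R"].tolist(),d["t"].tolist())
E
```

```text
pics
{'clock': 0.0, 'joint_positions': array([-1.22885673,  0.46947106, -0.04861274,  1.53366537,  0.02411013,
        1.14097965, -0.08233317]), 'qvel': array([ 0.00076683,  0.0006779 , -0.00162389, -0.00053135,  0.00081235,
        0.00244652, -0.00070901]), 'effort': array([ 3.68037956e-05, -5.10325170e+01, -4.66839352e-02, -2.37711954e+01,
        1.06664991e-02,  7.68109050e-03, -8.39735588e-07]), 'tcp_pos': array([0.24439533, 0.62859591, 0.23025359]), 'eef_rot': array([-0.93301153,  1.36371318,  0.93111097]), 'ft_force': array([0.7402681 , 0.21170076, 0.55278445]), 'moment': array([0.00844921, 0.01182961, 0.02499166]), 'finger_gap': 0.08529264432348042}
scene 522.0944579139139 522.0944579139139 320.22068430113296 243.42272489894205 [[0.8744673532665594, -0.4849673328050686, 0.010655242039286379], [-0.29037996094457436, -0.5409404357434751, -0.7893433494110701], [0.3885695901029899, 0.6871609208108366, -0.6138595462787864]] [-0.31095810782568944, 0.19631360728460395, 0.9024911784026868]
top 501.73220560799405 501.73220560799405 326.4973368277887 235.74521609436752 [[0.01971918665376282, -0.999520260234404, -0.02388311241576016], [-0.9812615853615999, -0.014768497343713827, -0.19211348880244822], [0.1916686066400905, 0.02722390249685919, -0.9810820579143662]] [0.04356642157423915, 0.3884676456363993, 1.1407189118020413]
wrist 330.46777772293393 330.46777772293393 315.37529450088323 234.5655524711084 [[0.36252828818594485, 0.9319678692206224, -0.0030217553415216865], [0.8998407396567728, -0.3491833646045499, 0.261452904243576], [0.24261055937226433, -0.09750317237824396, -0.9652115042089263]] [-0.6734910198384247, -0.03395656740813996, 0.3787822606804361]
```

View pics/scene0.png

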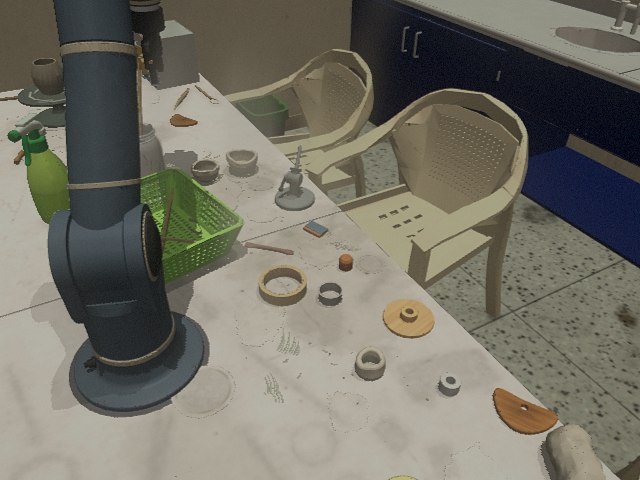

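View pics/top0.png

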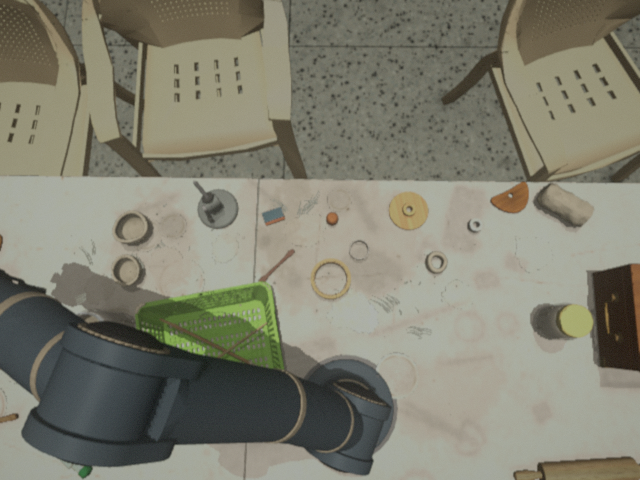

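View pics/wrist0.png

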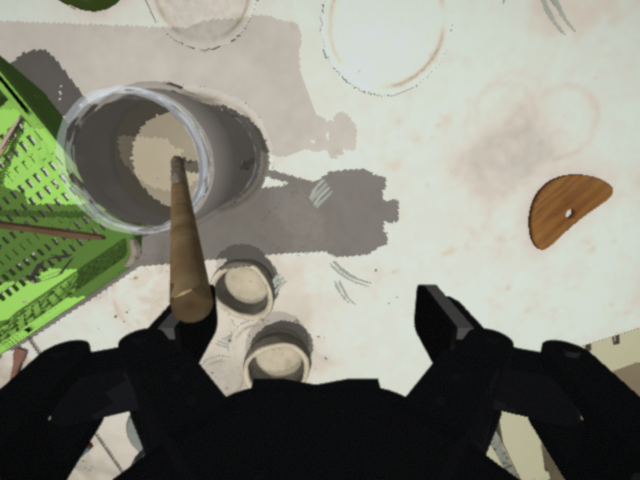

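```bash
cat > h.py <<'E'
import numpy as np,cv2,pickle
def ray(d,u,v):
    c=-d["R"].T@d["t"]; r=d["R"].T@np.array([(u-d["cx"])/d["fx"],(v-d["cy"])/d["fy"],1]); return c,r
def plane(d,u,v,z):
    c,r=ray(d,u,v); return c+r*(z-c[2])/r[2]
def proj(d,X):
    p=d["R"]@np.asarray(X)+d["t"]; return np.array([d["fx"]*p[0]/p[2]+d["cx"],d["fy"]*p[1]/p[2]+d["cy"]])
def tri(obs):
    A=np.zeros((3,3));b=np.zeros(3)
    for d,u,v in obs:
        c,r=ray(d,u,v);r=r/np.linalg.norm(r);P=np.eye(3)-np.outer(r,r);A+=P;b+=P@c
    X=np.linalg.solve(A,b); return X,[float(np.linalg.norm(proj(d,X)-[u,v])) for d,u,v in obs]
def pt(d,u,v):
    z=d["range_z"][int(v),int(u)]; return d["R"].T@(z*np.array([(u-d["cx"])/d["fx"],(v-d["cy"])/d["fy"],1])-d["t"])
E
python3 - <<'E'
from h import *
T=pickle.load(open("top0.pkl","rb"));S=pickle.load(open("scene0.pkl","rb"))
for n,(u,v),z in[("foot",(217,209),0.01),("cap",(332,217),.028),("wheel",(408,210),.022),("sleeve",(474,225),.022),("cutter",(358,250),.022),("clay",(436,262),.03),("tile",(273,213),.009)]: print(n,plane(T,u,v,z).round(4))
cv2.imwrite("pics/tz.png",np.hstack([cv2.resize(T["image"][170:240,170:250],None,fx=5,fy=6,interpolation=2),cv2.resize(S["image"][140:220,265:330],None,fx=5,fy=5.25,interpolation=2)]) )
E
```

```text
foot [0.4558 0.3202 0.01  ]
cap [0.4354 0.0384 0.028 ]
wheel [ 0.4566 -0.1434  0.022 ]
sleeve [ 0.4221 -0.2992  0.022 ]
cutter [ 0.3576 -0.0244  0.022 ]
clay [ 0.3308 -0.2059  0.03  ]
tile [0.4479 0.1826 0.009 ]
```

View pics/tz.png

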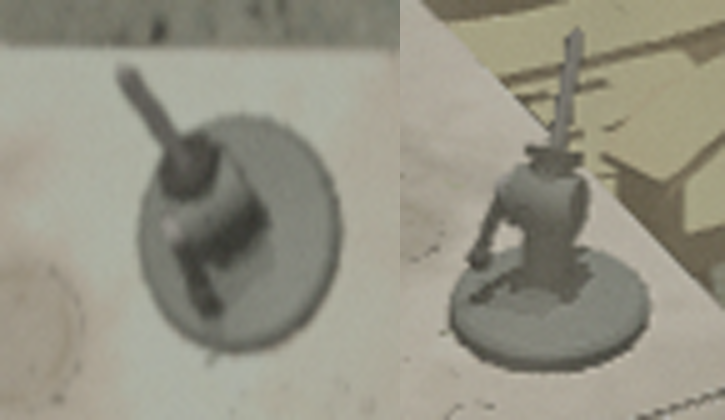

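```bash
cat >> h.py <<'E'
from scipy.spatial.transform import Rotation as Ro
def toolR(xdir,jaw):
    x=np.asarray(xdir,float);x/=np.linalg.norm(x);z=np.asarray(jaw,float);z=z-x*(z@x);z/=np.linalg.norm(z)
    return np.column_stack([x,np.cross(z,x),z])
def rv(xdir,jaw): return Ro.from_matrix(toolR(xdir,jaw)).as_rotvec()
E
python3 - <<'E'
from h import *
from plant import bot,kinematics
T=pickle.load(open("top0.pkl","rb"));S=pickle.load(open("scene0.pkl","rb"));W=pickle.load(open("wrist0.pkl","rb"))
tip,e=tri([(T,195,182.3),(S,300,146.3)]);print(tip,e)
col,e2=tri([(T,207,198),(S,296,169.5)]);print(col,e2, np.linalg.norm(tip-col))
a=tip-col;a/=np.linalg.norm(a);print(a,np.degrees(np.arccos(a[2])),np.degrees(np.arctan2(a[1],a[0])))
o=bot.get_obs();Rt=Ro.from_rotvec(o["eef_rot"]).as_matrix();print(Rt.round(3))
c=-W["R"].T@W["t"];print("cam in tool",Rt.T@(c-o["tcp_pos"]),"axes",(Rt.T@W["R"].T).round(3))
for az in(-20,0,20,40):
  ar=np.radians(az);zs=np.array([.5*np.cos(ar),.5*np.sin(ar),.866]);
  y=np.array([-np.sin(ar),np.cos(ar),0])
  for th in range(0,360,30):
    t=np.radians(th);j=np.cos(t)*y+np.sin(t)*np.cross(zs,y)
    r=[kinematics.solve_ik(list(col+zs*h),list(rv(-zs,j))) is not None for h in(0.005,0.06,0.11)]
    print(az,th,r,end=";")
  print()
E
```

```text
[0.48779903 0.34283214 0.1283814 ] [0.422390651649978, 0.39335089501591886]
[0.46671992 0.3270124  0.07847499] [0.9277200635268914, 0.8900601771084542] 0.05643796017115293
[0.37349158 0.28030327 0.88427039] 27.838131886268766 36.88801588052176
[[-0.001 -0.932  0.362]
 [-0.001  0.362  0.932]
 [-1.    -0.    -0.001]]
cam in tool [-0.14193147  0.0660903  -0.00015964] axes [[ 0.002 -0.261  0.965]
 [-0.    -0.965 -0.261]
 [ 1.     0.    -0.002]]
-20 0 [True, True, True];-20 30 [True, True, True];-20 60 [True, True, True];-20 90 [True, True, True];-20 120 [True, True, True];-20 150 [True, True, True];-20 180 [True, True, True];-20 210 [True, True, True];-20 240 [True, True, True];-20 270 [True, True, True];-20 300 [True, True, True];-20 330 [True, True, True];
0 0 [True, True, True];0 30 [True, True, True];0 60 [True, True, True];0 90 [True, True, True];0 120 [True, True, True];0 150 [True, True, True];0 180 [True, True, True];0 210 [True, True, True];0 240 [True, True, True];0 270 [True, True, True];0 300 [True, True, True];0 330 [True, True, True];
20 0 [True, True, True];20 30 [True, True, True];20 60 [True, True, True];20 90 [True, True, True];20 120 [True, True, True];20 150 [True, True, True];20 180 [True, True, True];20 210 [True, True, True];20 240 [True, True, True];20 270 [True, True, True];20 300 [True, True, True];20 330 [True, True, True];
40 0 [True, True, True];40 30 [True, True, True];40 60 [True, True, True];40 90 [True, True, True];40 120 [True, True, True];40 150 [True, True, True];40 180 [True, True, True];40 210 [True, True, True];40 240 [True, True, True];40 270 [True, True, True];40 300 [True, True, True];40 330 [True, True, True];
```

```bash
python3 - <<'E'
from h import *
from plant import bot,cams
tip=np.array([.4878,.3428,.1284])
def go(p,r):
    bot.movep(list(p),list(r));bot.sleep(.2)
ar=np.radians(35);zs=np.array([.5*np.cos(ar),.5*np.sin(ar),.866]);y=np.array([-np.sin(ar),np.cos(ar),0])
vs=[(tip+[0,0,.09],rv([0,0,-1],[0.36,0.93,0])),(tip+[0,0,.09],rv([0,0,-1],[-0.93,.36,0])),(tip+zs*.09,rv(-zs,-y))]
for i,(p,r) in enumerate(vs):
    try: go(p,r)
    except bot.PlanningError as e: print(i,e);continue
    d=cams.get_image("wrist");pickle.dump(d,open(f"w{i}.pkl","wb"));cv2.imwrite(f"pics/w{i}.png",d["image"]);o=bot.get_obs();print(o["clock"],o["tcp_pos"]-p,-d["R"].T@d["t"])
cv2.imwrite("pics/w012.png",cv2.resize(np.hstack([pickle.load(open(f"w{i}.pkl","rb"))["image"][:400,160:480] for i in range(2)]),(800,500)))
E
```

```text
1.8 [-5.65264581e-04  1.05475824e-03 -5.01450332e-05] [0.42535245 0.36773106 0.36044536]
3.3583 [-6.88004808e-05  6.16853574e-05 -5.25165258e-06] [0.46368807 0.28147431 0.36048717]
6.2 [ 5.19542233e-05 -1.80360837e-04  3.76856344e-05] [0.6296497  0.44189117 0.29645178]
```

View pics/w0.png

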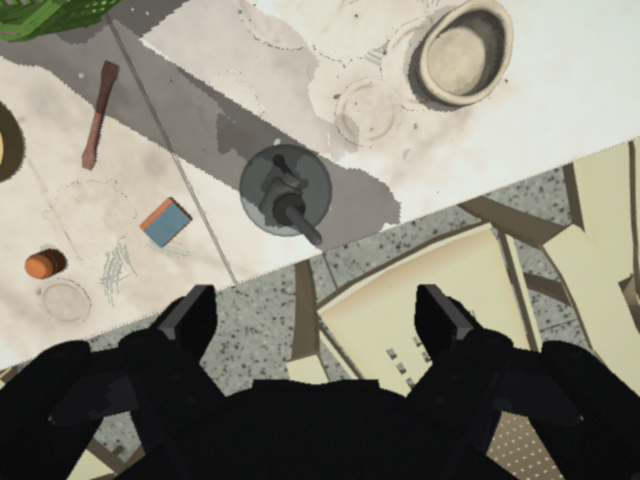

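View pics/w1.png

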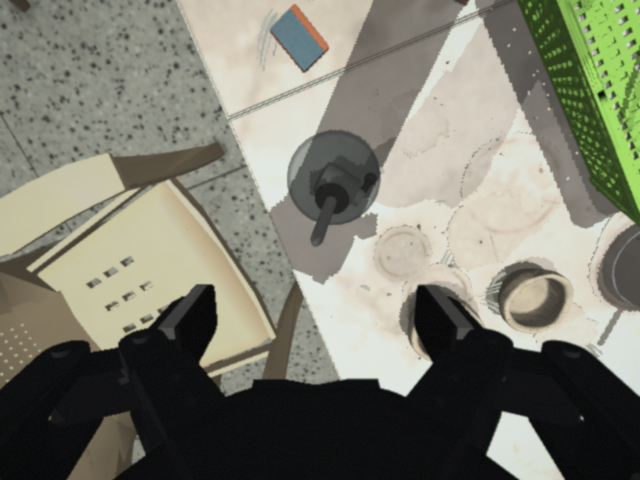

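View pics/w2.png

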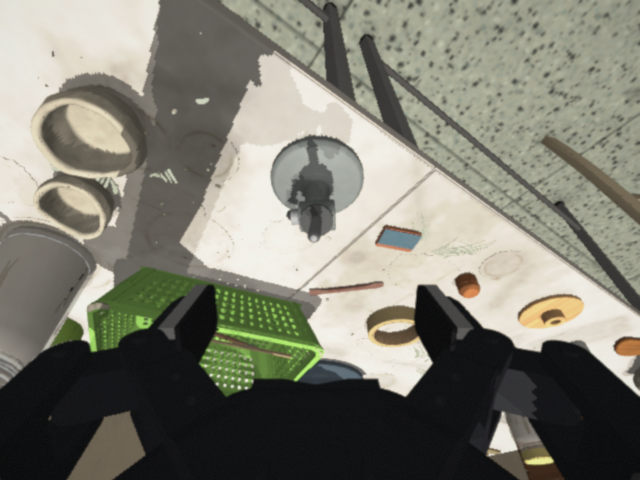

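```bash
python3 - <<'E'
from h import *
cs=[(225,140),(275,125),(255,135)]
ims=[]
for i,(u,v) in enumerate(cs):
    im=pickle.load(open(f"w{i}.pkl","rb"))["image"][v:v+125,u:u+110]
    im=np.clip((im/255.)**.5*255,0,255).astype(np.uint8)
    im=cv2.resize(im,None,fx=5,fy=5,interpolation=cv2.INTER_CUBIC)
    for k in range(0,110,10): cv2.line(im,(k*5,0),(k*5,4 if k%50 else 12),(0,0,255),1)
    cv2.imwrite(f"pics/wc{i}.png",im)
E
```

```text
(no output)
```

View pics/wc0.png

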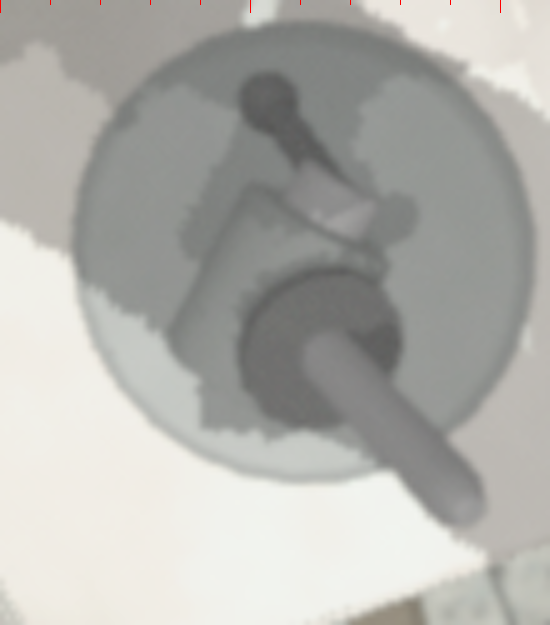

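View pics/wc1.png

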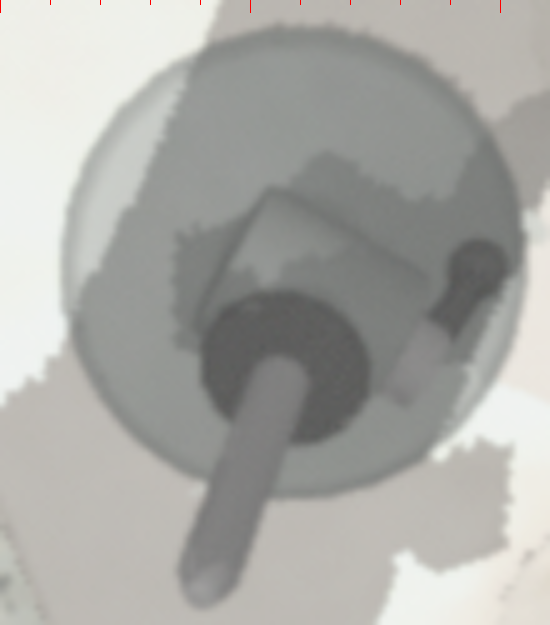

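View pics/wc2.png

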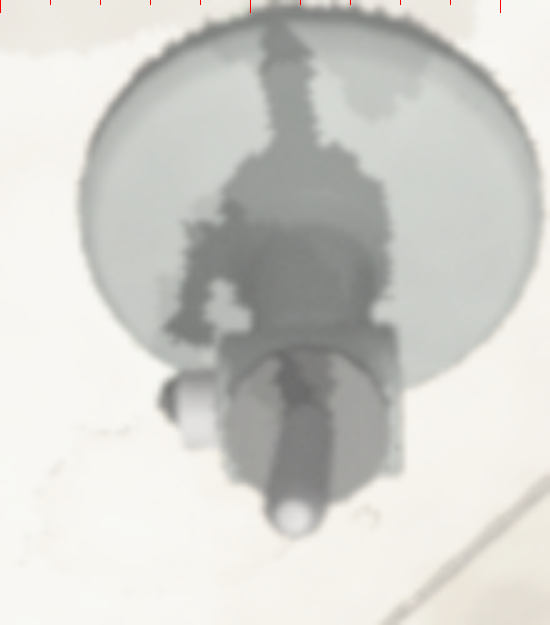

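```bash
python3 - <<'E'
from h import *
from scipy.optimize import least_squares
D=[pickle.load(open(f"w{i}.pkl","rb")) for i in range(3)]
T=pickle.load(open("top0.pkl","rb"));S=pickle.load(open("scene0.pkl","rb"))
C=[(289.2,209.6),(332,198.4),(316.2,220.4)];P=[(317.8,240.6),(315.6,242),(313.8,238.4)]
C=np.array(C)-.4;P=np.array(P)-.4
print(tri([(D[i],*C[i]) for i in range(3)]),tri([(D[i],*P[i]) for i in range(3)]))
def ax(az,l=30):
    a=np.radians(az);l=np.radians(l);return np.array([np.sin(l)*np.cos(a),np.sin(l)*np.sin(a),np.cos(l)])
def f(p,full=False):
    r=[]
    for i in range(3):
        r+=list(proj(D[i],p[:3])-C[i])+list(proj(D[i],p[:3]+.056*ax(p[3]))-P[i])
    return np.array(r)
s=least_squares(f,[.467,.327,.08,35]);print(s.x,s.fun.round(2))
print("top/scene tip,col proj",proj(T,s.x[:3]+.056*ax(s.x[3])),proj(S,s.x[:3]+.056*ax(s.x[3])),proj(T,s.x[:3]),proj(S,s.x[:3]))
np.save("sp.npy",np.r_[s.x[:3],ax(s.x[3])])
E
```

```text
(array([0.46657508, 0.32684862, 0.07953266]), [0.24542309670009838, 0.30581350264299, 0.2685214521281861]) (array([0.48825013, 0.34456743, 0.12898464]), [0.43749954043609396, 0.39619251679848827, 0.19116081611636465])
[ 0.46659005  0.32686526  0.0801623  39.24493289] [-0.2  -0.04 -0.35  0.12  0.09  0.44  0.26  0.18  0.26  0.42  0.   -0.54]
top/scene tip,col proj [194.36236387 181.65786712] [299.45564174 145.92852619] [207.22342419 197.00121901] [295.09222295 169.09483954]
```

```bash
python3 - <<'E'
from h import *
from plant import bot,cams,kinematics
c=np.array([.4221,-.2992,.011])
r=rv([0,0,-1],[.58,.815,0])
bot.movep(list(c+[0,0,.11]),list(r));bot.sleep(.15)
d=cams.get_image("wrist");pickle.dump(d,open("ws.pkl","wb"));cv2.imwrite("pics/ws.png",d["image"]);o=bot.get_obs();print(o["clock"],o["tcp_pos"],o["ft_force"],proj(d,c))
E
```

```text
8.925 [ 0.4224609  -0.29894412  0.12094666] [ 0.35342992 -0.27412573  0.45210714] [315.28675541 231.57929303]
```

View pics/ws.png

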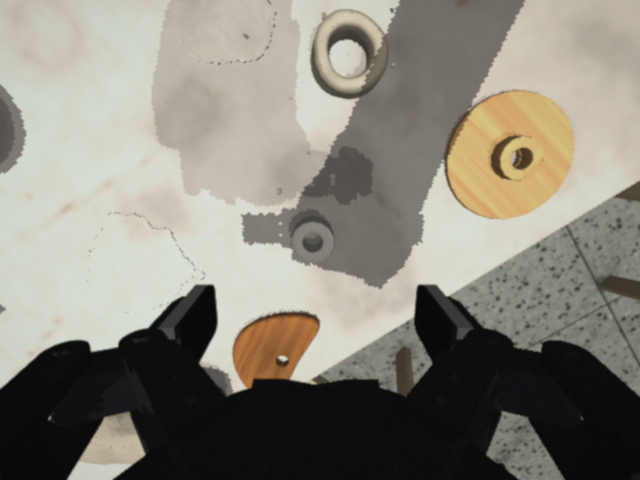

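```bash
python3 - <<'E'
from h import *
d=pickle.load(open("ws.pkl","rb"))
v,u=np.mgrid[0:480,0:640];z=d["range_z"]
X=np.stack([(u-d["cx"])/d["fx"]*z,(v-d["cy"])/d["fy"]*z,z],-1)
X=(X-d["t"])@d["R"]
H=np.where(z>0,X[...,2],-1)
for name,(a,b,c,e),lo,hi,h in[("sleeve",(205,275,280,345),.015,.03,.022),("wheel disc",(80,230,435,590),.003,.014,.007),("hub",(125,195,480,555),.016,.03,.022)]:
    m=np.zeros(z.shape,np.uint8);m[a:b,c:e]=((H>lo)&(H<hi))[a:b,c:e]
    cs,_=cv2.findContours(m,cv2.RETR_EXTERNAL,cv2.CHAIN_APPROX_NONE);k=max(cs,key=cv2.contourArea)
    el=cv2.fitEllipse(k);hm=np.median(H[m>0])
    w=np.array([plane(d,p[0][0],p[0][1],h)[:2] for p in k]).astype(np.float32)
    cc=cv2.minEnclosingCircle(w)
    print(name,el,hm,plane(d,*el[0],h),cc)
im=d["image"][205:275,280:345];im=cv2.resize(np.clip((im/255.)**.6*255,0,255).astype(np.uint8),None,fx=8,fy=8,interpolation=2);cv2.imwrite("pics/wsz.png",im)
E
```

```text
sleeve ((312.4616394042969, 240.7970733642578), (42.224613189697266, 43.08643341064453), 89.50108337402344) 0.02131766370921499 [ 0.42442168 -0.30346332  0.022     ] ((0.4244793951511383, -0.30363473296165466), 0.017185920849442482)
wheel disc ((509.31768798828125, 154.14602661132812), (118.04109954833984, 136.9727020263672), 44.20280075073242) 0.00631395733664208 [ 0.45839524 -0.14586281  0.007     ] ((0.4601404368877411, -0.14722667634487152), 0.048166193068027496)
hub ((519.8443603515625, 157.6853790283203), (41.75257873535156, 49.00736999511719), 54.963775634765625) 0.021021558009428308 [ 0.45967229 -0.1476107   0.022     ] ((0.46015968918800354, -0.14812692999839783), 0.01698855310678482)
```

View pics/wsz.png

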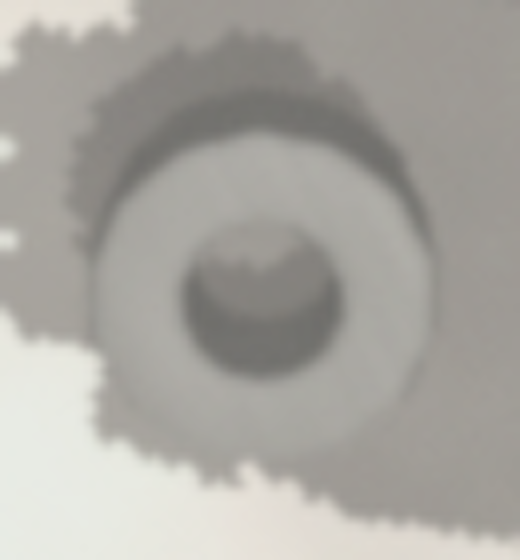

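```bash
cat >> h.py <<'E'
SP=None
try:
    q=np.load("sp.npy");col=q[:3];zs=q[3:];yl=np.cross([0,0,1],zs);yl/=np.linalg.norm(yl)
except Exception: pass
E
python3 - <<'E'
from h import *
from plant import bot,cams,grasp,let_go
r=rv([0,0,-1],[.58,.815,0])
p=np.array([.4244,-.3035,.004])
bot.movep(list(p+[0,0,.05]),list(r))
print(bot.line_to(list(p),velocity=.08,guard=8))
print(bot.get_obs()["tcp_pos"]-p)
grasp(force=40);print(bot.get_obs()["finger_gap"])
bot.line_to(list(p+[0,0,.22]),velocity=.2)
bot.movep(list(col+zs*.12),list(rv(-zs,-yl)))
bot.line_to(list(col+zs*.074),velocity=.1);bot.sleep(.2)
d=cams.get_image("wrist");pickle.dump(d,open("ws2.pkl","wb"));cv2.imwrite("pics/ws2.png",d["image"])
for n in("scene","top"):
    d=cams.get_image(n);pickle.dump(d,open(n+"s2.pkl","wb"));cv2.imwrite(f"pics/{n}s2.png",d["image"])
o=bot.get_obs();print(o["clock"],o["finger_gap"],o["ft_force"],o["tcp_pos"]-col-zs*.074)
T,S=[pickle.load(open(n+"s2.pkl","rb")) for n in("top","scene")]
cv2.imwrite("pics/s2z.png",np.hstack([cv2.resize(T["image"][130:230,140:260],(400,400)),cv2.resize(S["image"][80:220,240:380],(400,400))]))
E
```

```text
False
[-3.40844083e-05 -2.69005388e-04 -8.24026785e-06]
0.033145387275609735
15.2583 0.03275796114367124 [-0.65521459 -0.22004789 -0.8838045 ] [2.52671412e-04 6.67254302e-05 2.82499328e-04]
```

View pics/ws2.png

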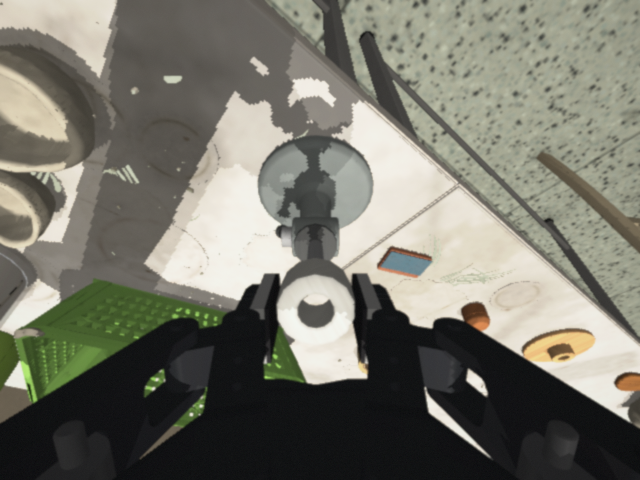

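View pics/s2z.png

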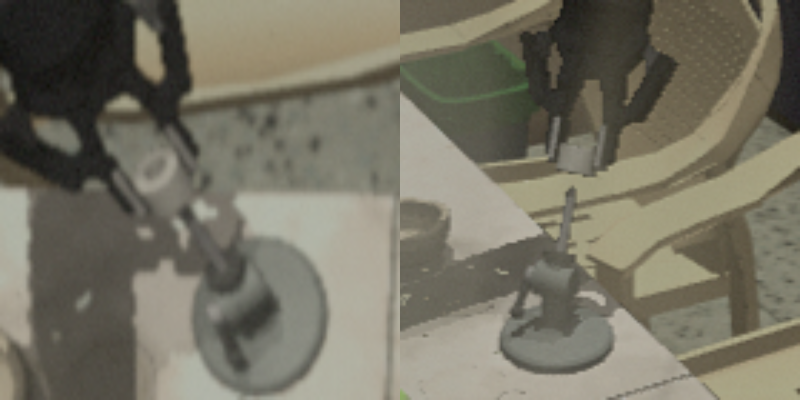

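```bash
python3 - <<'E'
from h import *
from plant import bot,cams,grasp,let_go
g=bot.line_to(list(col+zs*.001),velocity=.04,guard=8)
o=bot.get_obs();e=o["tcp_pos"]-col;print(g,o["clock"],"axial",e@zs,"lat",e-zs*(e@zs),o["ft_force"],o["finger_gap"])
d=cams.get_image("wrist");cv2.imwrite("pics/ws3.png",d["image"])
for n in("scene","top"):
    d=cams.get_image(n);pickle.dump(d,open(n+"s3.pkl","wb"))
T,S=[pickle.load(open(n+"s3.pkl","rb")) for n in("top","scene")]
cv2.imwrite("pics/s3z.png",np.hstack([cv2.resize(T["image"][130:230,140:260],(400,400)),cv2.resize(S["image"][80:220,240:380],(400,400))]))
E
```

```text
True 16.7417 axial 0.007876637293240032 lat [-2.43418522e-05  6.82162415e-05 -1.40322640e-05] [0.29504353 0.90911443 4.29185464] 0.032744437262222106
```

View pics/s3z.png

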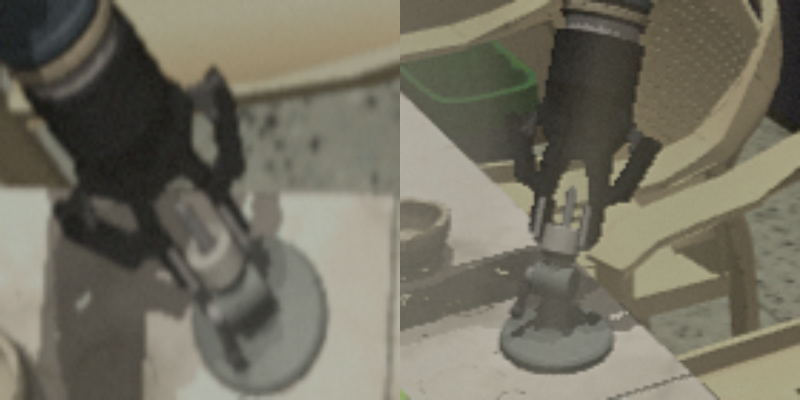

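```bash
python3 - <<'E'
from h import *
from plant import bot,cams,grasp,let_go
let_go();bot.sleep(.2)
bot.line_to(list(col+zs*.15),velocity=.15);bot.sleep(.2)
d=cams.get_image("wrist");pickle.dump(d,open("ws4.pkl","wb"))
print(bot.get_obs()["clock"])
im=d["image"][100:260,240:400];cv2.imwrite("pics/ws4.png",cv2.resize(np.clip((im/255.)**.6*255,0,255).astype(np.uint8),None,fx=3.5,fy=3.5,interpolation=2))
for h,r in((.022,.017),(0.026,.017),(.056,.0025)):
    c=col+zs*h;print(h,proj(d,c))
E
```

```text
19.0167
0.022 [315.68519971 225.98090201]
0.026 [315.69181553 227.13816258]
0.056 [315.74809439 236.98264543]
```

View pics/ws4.png

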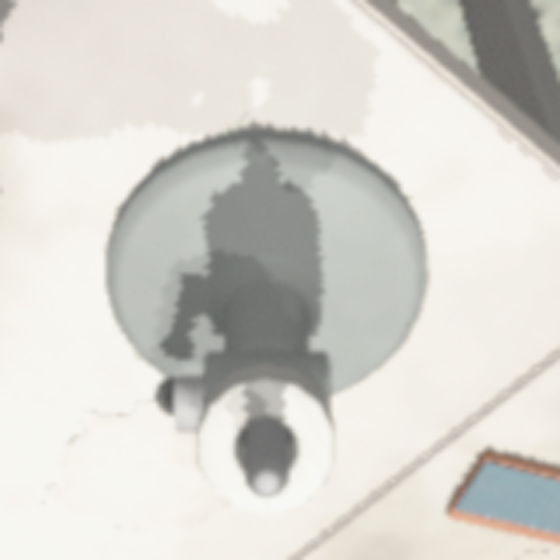

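```bash
cat > loc.py <<'E'
from h import *
def locate(d,c,halfw,lo,hi,h):
    v,u=np.mgrid[0:480,0:640];z=d["range_z"]
    X=np.stack([(u-d["cx"])/d["fx"]*z,(v-d["cy"])/d["fy"]*z,z],-1);X=(X-d["t"])@d["R"]
    m=((z>0)&(X[...,2]>lo)&(X[...,2]<hi)&(np.abs(X[...,0]-c[0])<halfw)&(np.abs(X[...,1]-c[1])<halfw)).astype(np.uint8)
    cs,_=cv2.findContours(m,cv2.RETR_EXTERNAL,cv2.CHAIN_APPROX_NONE);k=max(cs,key=cv2.contourArea)
    el=cv2.fitEllipse(k);w=np.array([plane(d,p[0][0],p[0][1],h)[:2] for p in k]).astype(np.float32)
    return plane(d,*el[0],h).round(4),cv2.minEnclosingCircle(w),el
E
python3 - <<'E'
from loc import *
from plant import bot,cams
c=np.array([.460,-.1478,.012])
bot.line_to(list(col+zs*.2),velocity=.25)
bot.movep(list(c+[0,0,.11]),list(rv([0,0,-1],[.3,.95,0])));bot.sleep(.15)
d=cams.get_image("wrist");pickle.dump(d,open("ww.pkl","wb"));cv2.imwrite("pics/ww.png",d["image"]);print(bot.get_obs()["clock"])
print(locate(d,c,.07,.003,.014,.007));print(locate(d,c,.03,.017,.03,.022))
E
```

```text
22.05
(array([ 0.4585, -0.1452,  0.007 ]), ((0.46052074432373047, -0.14580366015434265), 0.04768575727939606), ((317.9833984375, 227.36270141601562), (113.79143524169922, 117.1348648071289), 88.11283111572266))
(array([ 0.4601, -0.1458,  0.022 ]), ((0.4601629078388214, -0.14596934616565704), 0.015985803678631783), ((318.0948791503906, 234.25660705566406), (39.33559036254883, 40.13091278076172), 87.58253479003906))
```

View pics/ww.png

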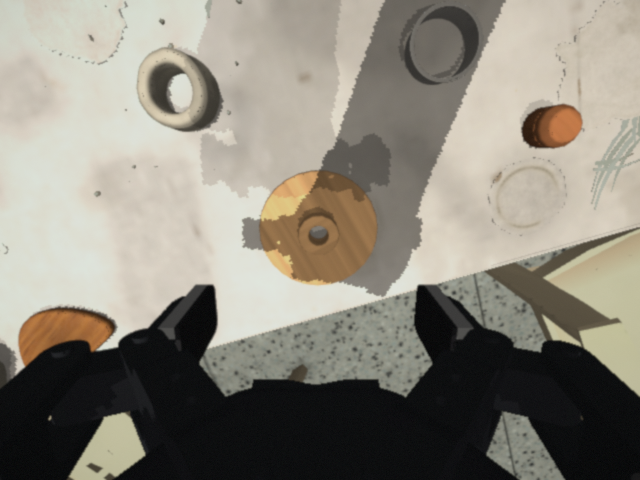

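```bash
python3 - <<'E'
from h import *
from plant import bot,cams,grasp,let_go
r=rv([0,0,-1],[.3,.95,0])
p=np.array([.4601,-.1459,.009])
bot.movep(list(p+[0,0,.04]),list(r))
print(bot.line_to(list(p),velocity=.06,guard=8),bot.get_obs()["tcp_pos"]-p)
grasp(force=60);o=bot.get_obs();print(o["finger_gap"],o["ft_force"])
bot.line_to(list(p+[0,0,.2]),velocity=.15)
bot.movep(list(col+zs*.13),list(rv(-zs,-yl)))
bot.line_to(list(col+zs*.085),velocity=.1);bot.sleep(.2)
d=cams.get_image("wrist");pickle.dump(d,open("ww2.pkl","wb"));cv2.imwrite("pics/ww2.png",d["image"])
for n in("scene","top"):
    d=cams.get_image(n);pickle.dump(d,open(n+"s3.pkl","wb"))
T,S=[pickle.load(open(n+"s3.pkl","rb")) for n in("top","scene")]
cv2.imwrite("pics/w2z.png",np.hstack([cv2.resize(T["image"][130:230,140:260],(400,400)),cv2.resize(S["image"][80:220,240:380],(400,400))]))
o=bot.get_obs();print(o["clock"],o["finger_gap"],o["ft_force"])
E
```

```text
False [ 7.05024379e-05 -2.21700269e-04  9.98711528e-06]
0.029411115432057978 [-1.5867015   0.07059067  6.29521366]
28.6417 0.029246654853325497 [-0.30608527 -0.03742281 -1.40688945]
```

View pics/ww2.png

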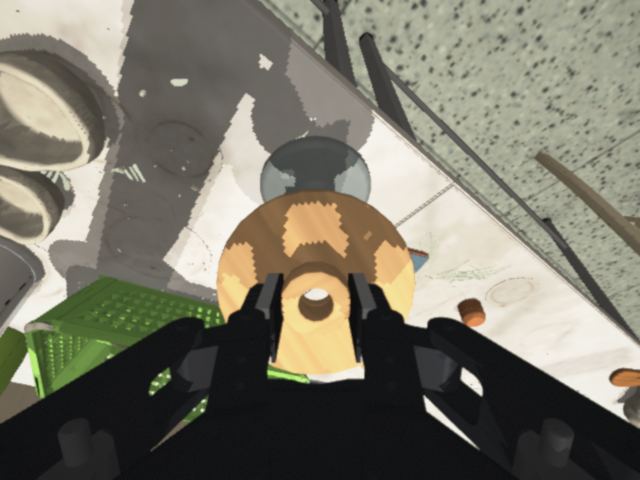

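View pics/w2z.png

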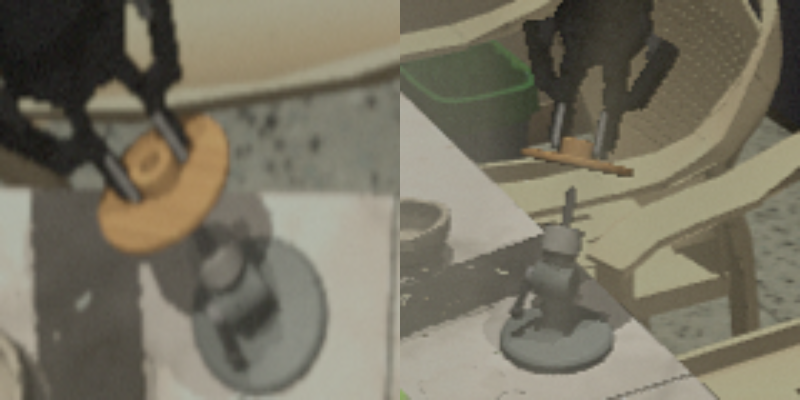

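```bash
python3 - <<'E'
from h import *
from plant import bot,cams,grasp,let_go
d=pickle.load(open("ww2.pkl","rb"));print("expected hub top centre px",proj(d,col+zs*.098))
g=bot.line_to(list(col+zs*.028),velocity=.04,guard=8)
o=bot.get_obs();e=o["tcp_pos"]-col;print(g,o["clock"],"axial",e@zs,o["ft_force"],o["finger_gap"])
for n in("scene","top"):
    d=cams.get_image(n);pickle.dump(d,open(n+"s3.pkl","wb"))
T,S=[pickle.load(open(n+"s3.pkl","rb")) for n in("top","scene")]
cv2.imwrite("pics/w3z.png",np.hstack([cv2.resize(T["image"][130:230,140:260],(400,400)),cv2.resize(S["image"][80:220,240:380],(400,400))]))
E
```

```text
expected hub top centre px [315.096651   303.73549173]
True 29.7833 axial 0.034967374907523475 [1.6002599  1.14237862 4.18176335] 0.029688361138732022
```

View pics/w3z.png

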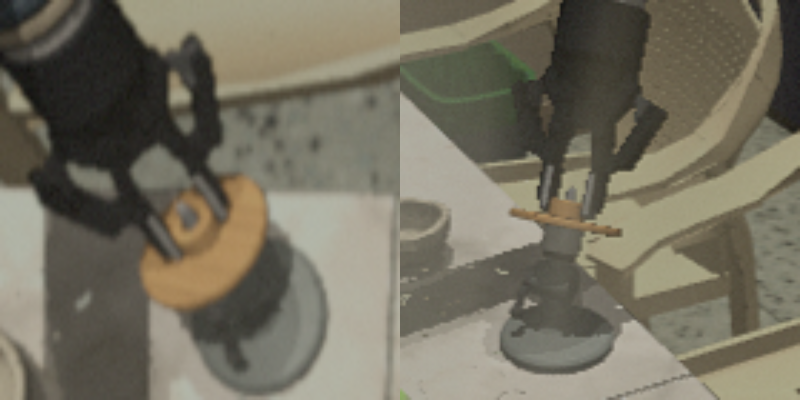

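Contact at exactly the expected 0.035 axial: the wheel is down on the sleeve. Release, look, then look at the cap.

```bash
python3 - <<'E'
from loc import *
from plant import bot,cams,grasp,let_go
let_go();bot.sleep(.2)
bot.line_to(list(col+zs*.16),velocity=.15);bot.sleep(.15)
d=cams.get_image("wrist");pickle.dump(d,open("ww4.pkl","wb"))
im=d["image"][120:300,220:400];cv2.imwrite("pics/ww4.png",cv2.resize(im,None,fx=3,fy=3,interpolation=2))
for h in(.0037+.022+.007,.0037+.044,.0597): print(proj(d,col+zs*h))
v,u=np.mgrid[0:480,0:640];z=d["range_z"]
X=np.stack([(u-d["cx"])/d["fx"]*z,(v-d["cy"])/d["fy"]*z,z],-1);X=(X-d["t"])@d["R"]
E=X-col;a=E@zs;rad=np.linalg.norm(E-a[...,None]*zs,axis=-1)
m=(z>0)&(a>.02)&(a<.04)&(rad<.055)&(rad>.02);P=X[m];c=P.mean(0);n=np.linalg.svd(P-c,full_matrices=False)[2][2];n*=np.sign(n[2])
print("disc plane axial",np.median(a[m]),"tilt deg",np.degrees(np.arccos(n@zs)),m.sum(), "hub top",np.median(a[(z>0)&(a>.04)&(a<.054)&(rad<.018)&(rad>.009)]))
bot.line_to(list(col+zs*.2),velocity=.25)
c=np.array([.4354,.0384,.014])
bot.movep(list(c+[0,0,.12]),list(rv([0,0,-1],[.0,1,0])));bot.sleep(.15)
d=cams.get_image("wrist");pickle.dump(d,open("wk.pkl","wb"));cv2.imwrite("pics/wk.png",d["image"]);print(bot.get_obs()["clock"])
print(locate(d,c,.03,.012,.04,.028));print(locate(d,c,.03,.0265-.002,.04,.028))
E
```

```text
[315.76207826 226.18683247]
[315.78941961 230.73218787]
[315.8135698  234.74703103]
disc plane axial 0.03183365798631389 tilt deg 1.1573423570331633 8160 hub top 0.046698471283869794
34.7
(array([0.433 , 0.0392, 0.028 ]), ((0.43320780992507935, 0.03899120166897774), 0.015112635679543018), ((316.6596984863281, 230.0501708984375), (35.82484436035156, 36.672157287597656), 2.1089389324188232))
(array([0.4351, 0.0391, 0.028 ]), ((0.4351459741592407, 0.038837164640426636), 0.01269976980984211), ((316.5262451171875, 232.6361846923828), (28.920379638671875, 29.859006881713867), 83.52765655517578))
```

View pics/ww4.png

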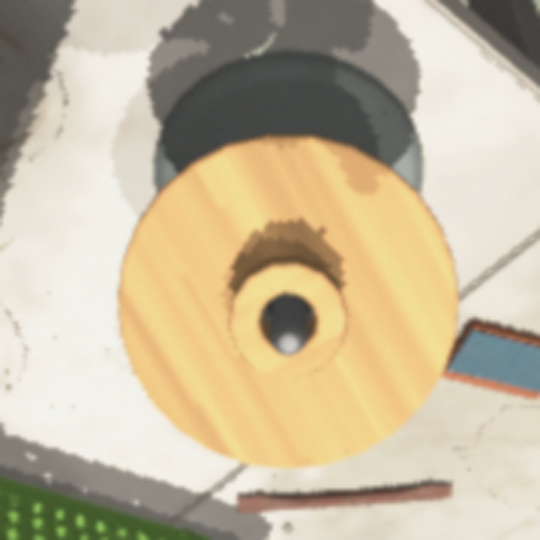

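View pics/wk.png

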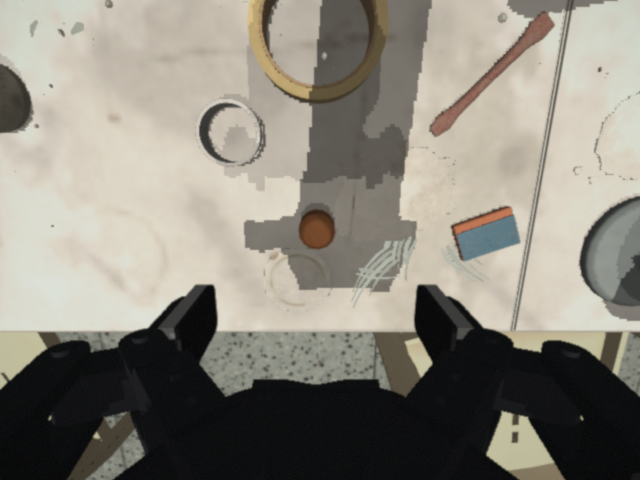

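```bash
python3 - <<'E'
from h import *
from plant import bot,cams,grasp,let_go
r=rv([0,0,-1],[0,1,0])
p=np.array([.4351,.039,.006])
bot.movep(list(p+[0,0,.05]),list(r))
print(bot.line_to(list(p),velocity=.06,guard=8),bot.get_obs()["tcp_pos"]-p)
grasp(force=50);o=bot.get_obs();print(o["finger_gap"],o["ft_force"])
bot.line_to(list(p+[0,0,.22]),velocity=.15)
bot.movep(list(col+zs*.15),list(rv(-zs,-yl)))
bot.line_to(list(col+zs*.085),velocity=.1);bot.sleep(.2)
for n in("scene","top","wrist"):
    d=cams.get_image(n);pickle.dump(d,open(n+"s3.pkl","wb"))
T,S,W=[pickle.load(open(n+"s3.pkl","rb")) for n in("top","scene","wrist")]
cv2.imwrite("pics/k2z.png",np.hstack([cv2.resize(T["image"][130:230,140:260],(260,400)),cv2.resize(S["image"][80:220,240:380],(260,400)),cv2.resize(W["image"][200:360,240:400],(280,400))]))
o=bot.get_obs();print(o["clock"],o["finger_gap"],o["ft_force"]);print(proj(W,col+zs*(.085-.006+.028)))
E
```

```text
False [ 1.91964274e-04 -8.37185180e-05  9.75274683e-05]
0.0277459452493725 [-1.39202552 -0.10572249  4.41936538]
41.6917 0.02798353452651521 [-0.60664475  0.09298792  0.07665363]
[315.3960485 314.3686856]
```

View pics/k2z.png

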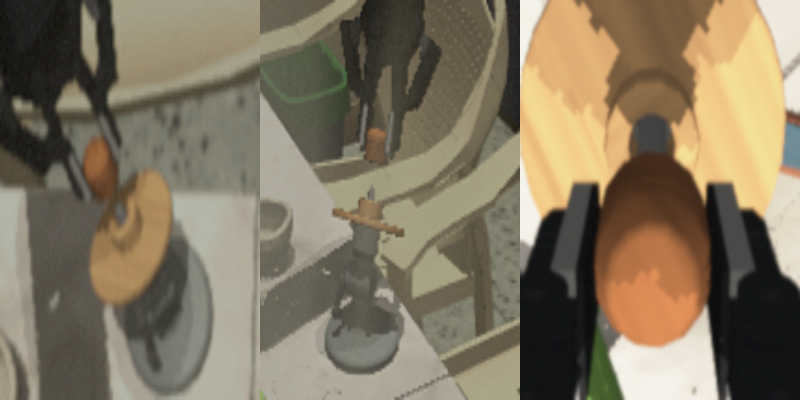

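```bash
python3 - <<'E'
from h import *
from plant import bot,cams,grasp,let_go
g=bot.line_to(list(col+zs*.047),velocity=.04,guard=8)
o=bot.get_obs();e=o["tcp_pos"]-col;print(g,o["clock"],"axial",e@zs,o["ft_force"],o["finger_gap"])
for n in("scene","top","wrist"):
    d=cams.get_image(n);pickle.dump(d,open(n+"s3.pkl","wb"))
T,S,W=[pickle.load(open(n+"s3.pkl","rb")) for n in("top","scene","wrist")]
cv2.imwrite("pics/k3z.png",np.hstack([cv2.resize(T["image"][130:230,140:260],(260,400)),cv2.resize(S["image"][80:220,240:380],(260,400)),cv2.resize(W["image"][200:360,240:400],(280,400))]))
E
```

```text
True 42.4333 axial 0.05383754214927411 [1.00893277 0.02344349 5.08163506] 0.02781254227024233
```

View pics/k3z.png

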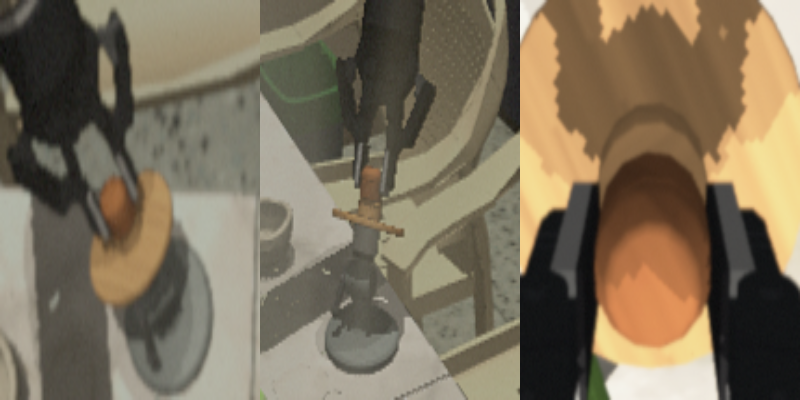

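Contact at 0.0538, where 0.0537 was expected. Release and check.

```bash
python3 - <<'E'
from h import *
from plant import bot,cams,grasp,let_go
let_go();bot.sleep(.2)
bot.line_to(list(col+zs*.17),velocity=.15);bot.sleep(.3)
d=cams.get_image("wrist");pickle.dump(d,open("wk4.pkl","wb"))
z=d["range_z"];v,u=np.mgrid[0:480,0:640]
X=np.stack([(u-d["cx"])/d["fx"]*z,(v-d["cy"])/d["fy"]*z,z],-1);X=(X-d["t"])@d["R"]
E=X-col;a=E@zs;rad=np.linalg.norm(E-a[...,None]*zs,axis=-1)
m=(z>0)&(a>.02)&(a<.04)&(rad<.055)&(rad>.02);P=X[m];c=P.mean(0);n=np.linalg.svd(P-c,full_matrices=False)[2][2];n*=np.sign(n[2])
print("disc",np.median(a[m]),np.degrees(np.arccos(n@zs)))
m=(z>0)&(a>.06)&(a<.09)&(rad<.018);print("cap top max",np.percentile(a[m],[50,90,98]),"exp",.0037+.072)
t=(z>0)&(rad<.018)&(a>.0725)&(a<.09);P=X[t];c=P.mean(0);n=np.linalg.svd(P-c,full_matrices=False)[2][2];n*=np.sign(n[2]);e=c-col;print("top face lat mm",1e3*np.linalg.norm(e-zs*(e@zs)),"tilt",np.degrees(np.arccos(n@zs)),t.sum())
S=cams.get_image("scene")
cv2.imwrite("pics/k4.png",np.hstack([cv2.resize(d["image"][120:300,220:400],(400,400)),cv2.resize(S["image"][110:210,250:350],(400,400))]))
T=cams.get_image("top");cv2.imwrite("pics/top4.png",T["image"]);print(bot.get_obs()["clock"])
E
```

```text
disc 0.031797812769485616 1.1885658413529532
cap top max [0.07342118 0.07480563 0.07539264] exp 0.07569999999999999
top face lat mm 3.786098204986031 tilt 1.2198129164306095 740
44.7667
```

View pics/k4.png

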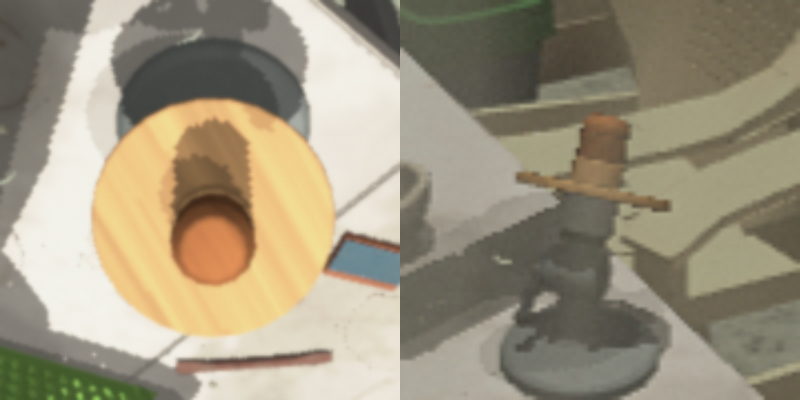

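View pics/top4.png

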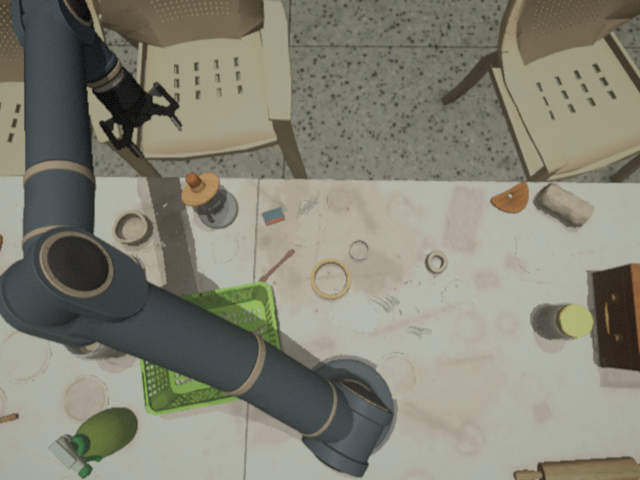

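```bash
python3 - <<'E'
from plant import job,bot
job.sign_off();print(bot.get_obs()["clock"])
E
```

```text
the job is handed in; nothing more can be done
the job is handed in; nothing more can be done
```

The decorating wheel is back together on the spindle and the job is handed in at about 45 s of the 72 s allowed. The sign-off gave no verdict. I placed the sleeve, then the wheel head, then the cap, each lowered under a force guard until it touched its seat, then released and checked before the next.

**Seating:**
- **Collar:** it sat about 3.7 mm further out along the spindle than my camera fit said. That matches the stated height of 83 mm, and the later heights use it.
- **Wheel and cap:** both touched down within 0.2 mm of where I expected.
- **Sleeve:** I judged it flush on the collar from the wrist picture.

**Last checks (depth image):**
- **Wheel head:** it lies within about 1 mm of its seat along the spindle and is tilted about 1.2° (limit about 6.9°).
- **Cap:** its top is within about 0.5 mm of the expected height, and it is tilted about 1.2°.
- **One check disagreed:** the cap's top face measured 3.8 mm off the fitted axis, more than the roughly 2.5 mm its bore should allow. I put this down to counting only part of the top face and to a 1–2 mm error in the axis fit. It is still inside the 5 mm limit, so I did not measure again.

In the final top picture the clay ring, ring cutter and test tile look to be in their original places. The gripper is open and clear of everything.

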